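# Release and hold the tube carousel's index plunger

### The job

The tube carousel has to be freed so that a colleague can turn it by hand: press its pedal right down to the stop so that it pushes the plunger's latch out, and let the pedal come back up. Then take the black knob of the index plunger, pull it all the way up out of its hole and keep holding it there: finish while holding it. Do not turn the tube disc yourself, and leave everything else on the bench where it is.

Things in the scene. Friction and masses are not known exactly. Their poses are not given: they have to be found in the camera images.
- station: tube-carousel unit bolted to the bench: white base 370 x 160 x 12 mm with post, plunger, pedal and a round tube disc (200 mm diameter, top 50 mm up, tubes to 89 mm up, centred 85 mm +x of the origin). Origin on the bench below the plunger's axis; z up; +x from plunger to disc centre, -x from plunger to pedal, the side towards the robot. Placed anywhere, turned up to 0.4 rad
- pedal_pad (a point): centre of the top face of the pedal's black rubber pad (50 mm along the unit's x by 54 mm wide, the only black plate low in front of the unit), about 51 mm above the bench at rest, 134 mm in front (-x) of the plunger axis. The point travels with the pad
- pedal (a joint): pedal angle: 0 = up at rest, 0.30 rad = down on its stop, the pad 24 mm lower, almost straight down. Level hinge 35 mm up, 55 mm in front of the plunger axis. Sprung: about 6 N at the pad to start, 10 N at the stop; springs back when let go. Going down, its upright crank pushes the latch out
- latch (a joint): flat steel fork latch, 110 mm above the bench, that lies over the plunger's square collar: 0 = over the collar, plunger locked (it can rise under 2 mm); about 0.022 m = pushed out, towards the pedal, by a full pedal stroke. It stays out when the pedal comes back up; the plunger is free above 0.017
- plunger: sprung index plunger; origin at the centre of its upright black knob (cylinder 24 mm diameter, 26 mm high): 141 mm above the bench when seated (pin 10 mm deep in the disc), 161 mm fully up at its stop; the pin is clear above 151. Slides straight up; spring pulls down 8 N seated, 14 N fully up; snaps back if let go. Round the knob is free space; latch and collar below it end 113 mm up
- carousel (a joint): turn of the tube disc about its vertical axis, 0 = as indexed; held by the pin, and by slight friction once the pin is out
- tube_rack: loose bystander: orange tube rack, 64 x 104 x 44 mm high, origin under its centre, beside the pedal on the unit's left (+y side of the unit)
- reagent_bottle: loose bystander: glass bottle with blue cap, 60 mm diameter, 120 mm high, origin under its centre, right of the unit
- tip_box: loose bystander: blue pipette-tip box with clear lid, 120 x 84 x 65 mm high, origin under its centre, left of the unit
- beaker: loose bystander: glass beaker, 70 mm diameter, 90 mm high, origin under its centre, right of the unit
- petri_dishes: loose bystander: two stacked clear dishes, 90 mm diameter, 29 mm high together, origin under their centre, right of the pedal
- timer: loose bystander: flat white timer, 60 x 70 x 18 mm, origin under its centre, in front of the unit towards the robot

How it is judged:
By the outcome, as a careful person would: the job done as asked, in the order asked, and still so for the second after the job is handed in, while the arm keeps its last pose, push and grip.
It also fails if it takes over 38 s, if anything falls off the work surface, if the arm or the gripper's body presses on something with over 40 N, if the wrist force passes 120 N, or if a joint passes its speed limit or range.

### The arm

A 6-joint arm with a two-finger parallel gripper is mounted at the origin on the work surface. World frame = base frame: x ahead of the robot, y to its left, z up, the work surface at z = 0. Lengths are in m, angles in rad, forces in N, time in s.
With the tool pointing down it reaches from about 0.25 to 0.725 m from the base axis. Payload 4 kg.
Tool frame: the origin (TCP) lies on the mounting face of the last link; the fingertips stand 173 mm ahead of it and the grasp point (between the pads) lies 155 mm ahead of it; z points along the fingers, y is the line along which they close (so a half turn about z gives the same grasp; the last joint's range is limited). The gripper opens to 85 mm and grips with 20 to 120 N. Pads are 22 mm wide; open, the fingers measure 114 mm over their backs; the gripper's body (76 mm by 85 mm) begins 54 mm behind the grasp point. The pads swing forward as they close: fully open they stand 13 mm farther back than shut.
Start: joints at [1.18, 0.241, 0.005, 1.335, 0, 1.571], TCP at [0.19, 0.462, 0.405] pointing down, gripper open.
Joint ranges: [-2.72, 2.72], [-1.05, 1.87], [-1.09, 1.28], [-1.99, 2.15], [-1.42, 1.44], [-3.14, 3.14]. Speed limits (rad/s): [2.79, 2.79, 3.14, 3.14, 3.14, 3.14].

### API

Orientations are given as a 3x3 rotation matrix whose columns are the frame's x, y, z axes.
In Python, from bench import bot gives the robot as it stands.
- The arm moves only by the tool arm_command, never from a script. Its argument "moves" is one flat list of numbers, 7 for each row, row after row: the shift along the tool's x, y, z normalised to -1 to 1, where 1 is 0.2 m, then the turn, a rotation vector about the tool's x, y, z normalised to -1 to 1, where 1 is 180 degrees, then the closure, from -1 (fully open) to 1 (shut). In form: [x, y, z, rx, ry, rz, claw, x, y, z, rx, ry, rz, claw, ...]. A call has 1 to 12 rows; each row is the pose to reach, as a shift and turn from the pose commanded when the call began, along the tool's axes at that moment, turning the shorter way round; what a row does not reach only later rows make up. A row lasts 1/10 s, in which the tool goes at most 50 mm and 8.59 degrees, less where a joint would pass 70% of its speed; a pose out of reach is approached as far as the arm can. A call with a number of a shift or a turn outside -1 to 1 is refused whole. A call with a gripper value outside its range is refused whole. The fingers move at their own pace and stop on an object; the grip force is fixed at half the most. Time passes only in rows, so rows that repeat a pose let the fingers close. It gives the time, the measured TCP pose, the force, the opening and the grip force at its end, in the units of the state.
- bot.sense(): the state, without advancing time (a new reading comes with each control period).
- bot.camera(name): name is "scene" or "top" or "wrist"; returns the picture (384x512x3 uint8, blue, green, red); there is no depth.
- bot.camera_info(name): a dict with "fovy" (degrees; the focal length in pixels is half the picture's height over the tangent of half this angle, whatever the lens; pixels are square), "cx", "cy" (the principal point, pixels), "R" (3x3) and "t" (3): a world point X has camera coordinates R X + t. Camera axes: x right, y down, z forward; pixel columns grow to the right and rows downward; lengths in m; the calibration is good to about 2 mm. A picture is of the moment at which its call begins: read the wrist's pose just before it. camera_info takes no time and is no camera call; for the wrist camera it gives the pose at the moment of the call.
- bot.close_job(): hands the job in; it is judged then, once.
The state is a dict: "time_s": time; "qpos": joint angles; "dq": joint speeds; "effort": joint torques, N m; "ee_pos": TCP position; "tool_rot": TCP orientation; "contact_force": force on the tool from outside, world axes, zero at the start; "wrist_torque": the same for the moment, N m; "width": finger opening in m; "grip_force": force on a finger pad.
Only numpy, scipy, OpenCV 4.12 (cv2) and the standard library are available. Lean on these libraries where they do the work, as an engineer would, in place of code of your own. Each camera call takes 0.05 s, during which the arm holds its last target. There are 200 camera calls.

## Working session

There is one attempt and no reset: what is moved stays moved. The work goes in short steps, Python scripts to look and compute and a tool call to move; the robot and the scene stay as the last step left them, time stands still between calls to the robot, and variables do not carry over. Pictures are saved under pics/ and viewed, at most 10 in all, crops included, and the job is handed in when it is done.

Besides the shell and the picture viewer there is one more tool, called by a JSON object that holds its "api" and its "payload", one argument or row to a line. arm_command: Moves the arm, as the interface text tells. Scaled input: -1 to 1 covers 0.2 m each way for a shift and 180 degrees each way for a turn. Its arguments: {"type":"object","properties":{"moves":{"type":"array"}},"required":["moves"]}

```bash
mkdir -p pics
python3 - <<'E'
from bench import bot
import cv2, numpy as np
s=bot.sense(); print({k:np.round(v,3).tolist() for k,v in s.items()})
for n in ("scene","top"):
    cv2.imwrite(f"pics/{n}0.png",bot.camera(n)); i=bot.camera_info(n); print(n,{k:np.round(v,4).tolist() for k,v in i.items()})
E
```

```text
{'time_s': 0.0, 'qpos': [1.18, 0.241, 0.004, 1.335, -0.0, 1.571], 'dq': [-0.0, 0.0, -0.0, -0.002, -0.002, -0.001], 'effort': [-0.0, -37.232, 25.241, 0.017, -0.0, -0.0], 'ee_pos': [0.19, 0.462, 0.404], 'tool_rot': [[-0.925, 0.381, -0.001], [0.381, 0.925, -0.002], [-0.0, -0.002, -1.0]], 'contact_force': [0.131, -0.033, -0.104], 'wrist_torque': [-0.025, 0.046, 0.031], 'grip_force': 0.0, 'width': 0.085}
scene {'fovy': 53.1624, 'cx': 253.1589, 'cy': 193.8667, 'R': [[0.8282, 0.5603, 0.0075], [0.4182, -0.6092, -0.6738], [-0.373, 0.5612, -0.7389]], 't': [-0.5008, -0.1197, 1.1478]}
top {'fovy': 46.0986, 'cx': 264.544, 'cy': 196.8532, 'R': [[-0.0094, -0.9999, 0.0105], [-0.9958, 0.0084, -0.0908], [0.0907, -0.0113, -0.9958]], 't': [0.0423, 0.578, 0.9519]}
```

View pics/scene0.png

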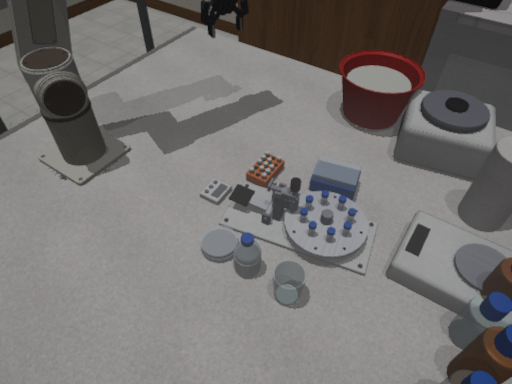

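View pics/top0.png

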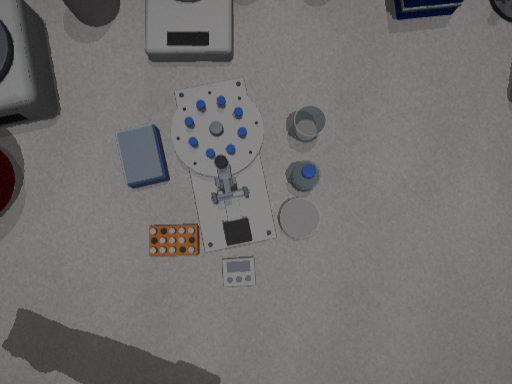

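The scene view shows the pad at about (242,195) and the knob at about (296,185). In the top view the pad is at about (237,231) and the knob at (221,162). Next I measure both with dark masks.

```bash
cat > h.py <<'E'
from bench import bot
import cv2, numpy as np
def ray(n,p,i=None):
    i=i or bot.camera_info(n); R=np.array(i["R"]);t=np.array(i["t"]); f=192/np.tan(np.radians(i["fovy"])/2)
    d=R.T@np.array([(p[0]-i["cx"])/f,(p[1]-i["cy"])/f,1]); return -R.T@t,d/np.linalg.norm(d)
def onz(n,p,z,i=None):
    c,d=ray(n,p,i); return c+d*(z-c[2])/d[2]
def tri(r1,r2):
    A=np.c_[r1[1],-r2[1]]; k=np.linalg.lstsq(A,r2[0]-r1[0],rcond=None)[0]
    a,b=r1[0]+k[0]*r1[1],r2[0]+k[1]*r2[1]; return (a+b)/2,np.linalg.norm(a-b)
def dark(img,box,th=50):
    x0,y0,x1,y1=box; m=(img[y0:y1,x0:x1].max(2)<th).astype(np.uint8)
    c=max(cv2.findContours(m,cv2.RETR_EXTERNAL,cv2.CHAIN_APPROX_NONE)[0],key=cv2.contourArea)
    M=cv2.moments(c); r=cv2.minAreaRect(c)
    return np.array([M["m10"]/M["m00"]+x0,M["m01"]/M["m00"]+y0]),r,cv2.boxPoints(r)+[x0,y0]
E
python3 - <<'E'
from h import *
np.set_printoptions(precision=4,suppress=True)
T=cv2.imread("pics/top0.png");S=cv2.imread("pics/scene0.png")
kt=dark(T,(208,148,236,172));pt=dark(T,(212,208,262,255));ks=dark(S,(286,174,306,194));ps=dark(S,(225,180,259,210))
for n,d in zip(("kt","pt","ks","ps"),(kt,pt,ks,ps)): print(n,d[0],d[1])
print("knob",tri(ray("top",kt[0]),ray("scene",ks[0])), onz("top",kt[0],.146))
print("pad",tri(ray("top",pt[0]),ray("scene",ps[0])), onz("top",pt[0],.051),onz("scene",ps[0],.051))
c=np.array([onz("top",p,.051) for p in pt[2]]);print(c, np.linalg.norm(np.diff(c,axis=0),axis=1))
# disc centre hub, tube caps
m=((T[...,0]>120)&(T[...,2]<90)).astype(np.uint8); m[:90]=0;m[165:]=0;m[:,:178]=0;m[:,250:]=0
n,_,st,ce=cv2.connectedComponentsWithStats(m); k=[ce[i] for i in range(1,n) if st[i,4]>20]
P=np.array([onz("top",p,.085) for p in k]); print(len(k),P)
A=np.c_[2*P[:,:2],np.ones(len(P))];s=np.linalg.lstsq(A,(P[:,:2]**2).sum(1),rcond=None)[0];print("disc",s[:2])
cv2.imwrite("pics/z.png",np.hstack([cv2.resize(T[140:260,170:290],(400,400)),cv2.resize(S[160:250,210:310],(400,400))]))
E
```

```text
Traceback (most recent call last):
  File "h.py", line 13, in dark
    c=max(cv2.findContours(m,cv2.RETR_EXTERNAL,cv2.CHAIN_APPROX_NONE)[0],key=cv2.contourArea)
ValueError: max() iterable argument is empty
```

Run:
```python
from h import *
np.set_printoptions(precision=4,suppress=True)
T=cv2.imread("pics/top0.png");S=cv2.imread("pics/scene0.png")
cv2.imwrite("pics/z.png",np.hstack([cv2.resize(T[140:260,170:290],(400,400)),cv2.resize(S[160:250,210:310],(400,400))]))
for n,I,b in (("kt",T,(208,148,236,172)),("pt",T,(212,208,262,255)),("ks",S,(286,174,306,194)),("ps",S,(225,180,259,210))): print(n,I[b[1]:b[3],b[0]:b[2]].max(2).min())
kt=dark(T,(208,148,236,172),75);pt=dark(T,(212,208,262,255),75);ks=dark(S,(286,174,306,194),75);ps=dark(S,(225,180,259,210),75)
for n,d in zip(("kt","pt","ks","ps"),(kt,pt,ks,ps)): print(n,d[0],d[1])
print("knob",tri(ray("top",kt[0]),ray("scene",ks[0])), onz("top",kt[0],.146))
print("pad",tri(ray("top",pt[0]),ray("scene",ps[0])), onz("top",pt[0],.051),onz("scene",ps[0],.051))
c=np.array([onz("top",p,.051) for p in pt[2]]);print(c, np.linalg.norm(np.diff(c,axis=0),axis=1))
m=((T[...,0]>120)&(T[...,2]<90)).astype(np.uint8); m[:90]=0;m[165:]=0;m[:,:178]=0;m[:,250:]=0
n,_,st,ce=cv2.connectedComponentsWithStats(m); k=[ce[i] for i in range(1,n) if st[i,4]>20]
P=np.array([onz("top",p,.085) for p in k]); print(len(k),P)
A=np.c_[2*P[:,:2],np.ones(len(P))];s=np.linalg.lstsq(A,(P[:,:2]**2).sum(1),rcond=None)[0];print("disc",s[:2])
```

```text
kt 38
pt 36
ks 48
ps 52
kt [220.8701 161.6359] ((12.900001525878906, 13.799999237060547), (13.86362075805664, 11.62755298614502), 63.43495178222656)
pt [236.9683 231.2569] ((24.88461685180664, 22.923076629638672), (24.122283935546875, 26.083446502685547), 78.69007110595703)
ks [294.8524 185.1446] ((8.807693481445312, 11.538460731506348), (9.178570747375488, 15.504340171813965), 7.125016689300537)
ps [241.4754 195.0311] ((17.10000228881836, 13.799999237060547), (19.677396774291992, 20.124608993530273), 26.56505012512207)
knob (array([0.6368, 0.1218, 0.1372]), np.float64(0.0011489707739168523)) [0.6358 0.1214 0.146 ]
pad (array([0.5039, 0.0959, 0.0441]), np.float64(0.0010123539773446888)) [0.5042 0.0959 0.051 ] [0.5072 0.0905 0.051 ]
[[0.5246 0.1278 0.051 ]
 [0.5348 0.0741 0.051 ]
 [0.4852 0.0645 0.051 ]
 [0.4751 0.118  0.051 ]] [0.0547 0.0505 0.0545]
8 [[0.777  0.1274 0.085 ]
 [0.7691 0.1699 0.085 ]
 [0.7533 0.0918 0.085 ]
 [0.733  0.1938 0.085 ]
 [0.711  0.0833 0.085 ]
 [0.6907 0.1856 0.085 ]
 [0.6751 0.1073 0.085 ]
 [0.6666 0.15   0.085 ]]
disc [0.7219 0.1386]
```

View pics/z.png

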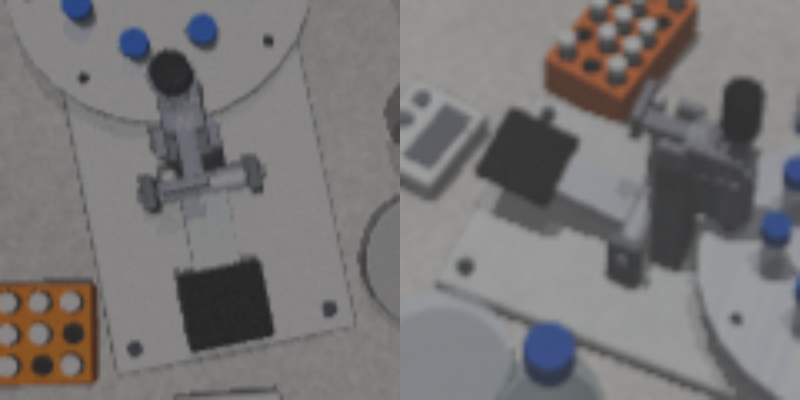

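The points agree with the model. The unit is turned about 0.19 rad, the pad centre is at (0.504, 0.096), and the knob is at (0.636, 0.1215). I'll move over the pad with the gripper closed.

{"api": "arm_command", "payload": {
  "moves": [-1,-0.53,0.1,0,0,0,1,-1,-0.53,0.1,0,0,0,1,-1,-0.53,0.1,0,0,0,1,-1,-0.53,0.1,0,0,0,1,-1,-0.53,0.1,0,0,0,1,-1,-0.53,0.1,0,0,0,1,-1,-0.53,0.1,0,0,0,1]
}}

```text
time_s: 0.8
ee_pos: [0.3352, 0.2876, 0.3844]
tool_rot: [[-0.924, 0.383, -0.001], [0.383, 0.924, -0.0], [0.001, -0.001, -1.0]]
contact_force: [-0.9, 0.8, -0.7]
width: -0.0
grip_force: 0.0
```

{"api": "arm_command", "payload": {
  "moves": [-1,-0.53,0.1,0,0,0,1,-1,-0.53,0.1,0,0,0,1,-1,-0.53,0.1,0,0,0,1,-1,-0.53,0.1,0,0,0,1,-1,-0.53,0.1,0,0,0,1,-1,-0.53,0.1,0,0,0,1,-1,-0.53,0.1,0,0,0,1]
}}

```text
time_s: 1.5
ee_pos: [0.4794, 0.1147, 0.3643]
tool_rot: [[-0.925, 0.38, -0.001], [0.38, 0.925, 0.0], [0.001, -0.0, -1.0]]
contact_force: [-0.7, -0.3, 0.3]
width: -0.0002
grip_force: 0.0
```

```bash
cat > g.py <<'E'
import sys
from h import *
from scipy.spatial.transform import Rotation as Ro
# goal TCP x y z, yaw of tool y (rad), pointing down -> normalised shift/turn
g=[float(a) for a in sys.argv[1:5]]; s=bot.sense(); R=np.array(s["tool_rot"])
y=np.array([np.cos(g[3]),np.sin(g[3]),0]); z=np.array([0,0,-1.]); G=np.c_[np.cross(y,z),y,z]
print("shift",np.round(R.T@(np.array(g[:3])-s["ee_pos"])/.2,4),"turn",np.round(Ro.from_matrix(R.T@G).as_rotvec()/np.pi,4))
print({k:np.round(s[k],4).tolist() for k in ("time_s","qpos","ee_pos","contact_force","width")})
E
python3 g.py .493 .094 .255 1.761
```

```text
shift [-0.1028 -0.0698  0.5465] turn [ 1.000e-04 -4.000e-04 -1.848e-01]
{'time_s': 1.5, 'qpos': [0.2346, 0.249, -0.091, 1.232, 0.0007, 0.6249], 'ee_pos': [0.4794, 0.1147, 0.3643], 'contact_force': [-0.6511, -0.3085, 0.2788], 'width': -0.0002}
```

{"api": "arm_command", "payload": {
  "moves": [-0.1,-0.07,0.2,0,0,-0.185,1,-0.1,-0.07,0.4,0,0,-0.185,1,-0.1,-0.07,0.5,0,0,-0.185,1,-0.1,-0.07,0.545,0,0,-0.185,1,-0.1,-0.07,0.545,0,0,-0.185,1,-0.1,-0.07,0.545,0,0,-0.185,1]
}}

```text
time_s: 2.1
ee_pos: [0.4924, 0.0949, 0.2562]
tool_rot: [[-0.982, -0.189, 0.0], [-0.189, 0.982, 0.0], [-0.0, 0.0, -1.0]]
contact_force: [0.6, -0.3, 1.2]
width: -0.0004
grip_force: 0.0
```

```bash
python3 g.py .493 .094 .197 1.761
python3 - <<'E'
from h import *
S=bot.camera("scene");T=bot.camera("top");W=bot.camera("wrist")
cv2.imwrite("pics/a.png",np.hstack([cv2.resize(S[110:260,190:340],(400,400)),cv2.resize(T[120:270,160:310],(400,400))]))
E
```

```text
shift [-0.0022 -0.0049  0.2961] turn [0.0001 0.0001 0.    ]
{'time_s': 2.1, 'qpos': [0.1903, 0.3603, -0.2403, 0.9698, 0.0003, -0.0], 'ee_pos': [0.4924, 0.0949, 0.2562], 'contact_force': [0.6394, -0.327, 1.2312], 'width': -0.0004}
```

View pics/a.png

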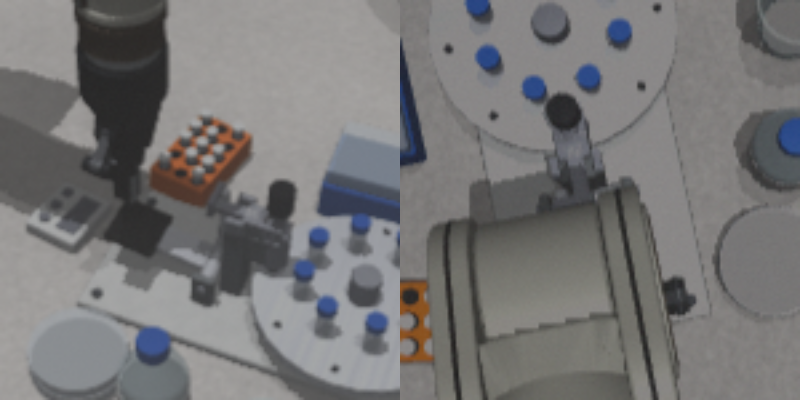

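The shut fingertips hang above the black pad, near (130,200) in the left half, and the rack and dishes are clear of them. I'll press in small steps.

{"api": "arm_command", "payload": {
  "moves": [0,0,0.05,0,0,0,1,0,0,0.1,0,0,0,1,0,0,0.15,0,0,0,1,0,0,0.18,0,0,0,1,0,0,0.21,0,0,0,1,0,0,0.24,0,0,0,1,0,0,0.26,0,0,0,1,0,0,0.26,0,0,0,1]
}}

```text
time_s: 3.05
ee_pos: [0.4917, 0.0931, 0.2029]
tool_rot: [[-0.982, -0.189, -0.003], [-0.189, 0.982, -0.0], [0.003, 0.0, -1.0]]
contact_force: [-3.8, -0.5, 5.9]
width: -0.0002
grip_force: 3.3
```

{"api": "arm_command", "payload": {
  "moves": [0,0,0.01,0,0,0,1,0,0,0.02,0,0,0,1,0,0,0.02,0,0,0,1]
}}

```text
time_s: 3.35
ee_pos: [0.4918, 0.0931, 0.1993]
tool_rot: [[-0.982, -0.189, -0.003], [-0.189, 0.982, -0.0], [0.003, 0.0, -1.0]]
contact_force: [-3.2, 0.2, 7.1]
width: -0.0001
grip_force: 3.8
```

{"api": "arm_command", "payload": {
  "moves": [0,0,0.01,0,0,0,1,0,0,0.02,0,0,0,1,0,0,0.02,0,0,0,1]
}}

```text
time_s: 3.65
ee_pos: [0.4917, 0.0931, 0.1984]
tool_rot: [[-0.982, -0.189, -0.001], [-0.189, 0.982, 0.0], [0.001, 0.0, -1.0]]
contact_force: [-11.7, -2.1, 29.7]
width: 0.0
grip_force: 15.2
```

{"api": "arm_command", "payload": {
  "moves": [0,0,0.01,0,0,0,1,0,0,0.015,0,0,0,1,0,0,0.015,0,0,0,1]
}}

```text
time_s: 3.95
ee_pos: [0.4916, 0.093, 0.1978]
tool_rot: [[-0.982, -0.189, 0.0], [-0.189, 0.982, 0.0], [-0.0, 0.0, -1.0]]
contact_force: [-17.4, -2.9, 46.7]
width: 0.0
grip_force: 24.7
```

The force jumped at tip height 25 mm, so the pedal is on its stop. I'll let it come back up and lift clear.

{"api": "arm_command", "payload": {
  "moves": [0,0,-0.03,0,0,0,1,0,0,-0.07,0,0,0,1,0,0,-0.11,0,0,0,1,0,0,-0.15,0,0,0,1,0,0,-0.2,0,0,0,1,0,0,-0.4,0,0,0,1,0,0,-0.6,0,0,0,1,0,0,-0.8,0,0,0,1,0,0,-0.8,0,0,0,-1,0,0,-0.8,0,0,0,-1]
}}

```text
time_s: 4.95
ee_pos: [0.4932, 0.0934, 0.3536]
tool_rot: [[-0.982, -0.189, 0.003], [-0.189, 0.982, 0.0], [-0.003, -0.0, -1.0]]
contact_force: [0.3, -1.0, -0.8]
width: 0.0283
grip_force: 0.0
```

```bash
python3 g.py .636 .1215 .36 1.761
python3 - <<'E'
from h import *
S=bot.camera("scene");T=bot.camera("top")
S0=cv2.imread("pics/scene0.png")
cv2.imwrite("pics/b.png",np.hstack([cv2.resize(S0[160:240,225:305],(400,400)),cv2.resize(S[160:240,225:305],(400,400))]))
E
```

```text
shift [-0.728   0.003  -0.0303] turn [-0.      0.0009  0.    ]
{'time_s': 4.95, 'qpos': [0.1871, 0.2716, -0.0897, 1.2068, -0.0001, -0.0031], 'ee_pos': [0.4932, 0.0934, 0.3536], 'contact_force': [0.2965, -0.9532, -0.7749], 'width': 0.0283}
```

View pics/b.png

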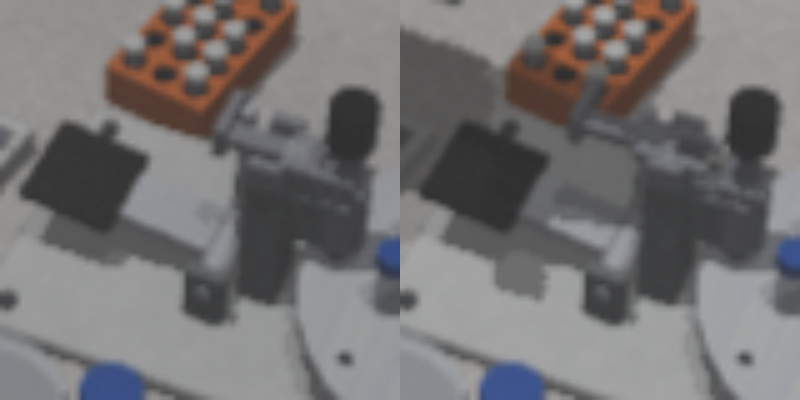

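The latch crossbar has moved out towards the pedal, and the pedal is back up. The knob is still seated. Next I move over the knob.

{"api": "arm_command", "payload": {
  "moves": [-0.25,0,-0.03,0,0,0,-1,-0.5,0,-0.03,0,0,0,-1,-0.73,0,-0.03,0,0,0,-1,-0.73,0,-0.03,0,0,0,-1,-0.73,0,-0.03,0,0,0,-1,-0.73,0,-0.03,0,0,0,-1]
}}

```text
time_s: 5.65
ee_pos: [0.6351, 0.1208, 0.3572]
tool_rot: [[-0.982, -0.189, -0.004], [-0.189, 0.982, -0.001], [0.004, -0.0, -1.0]]
contact_force: [-0.5, -0.1, 0.3]
width: 0.0856
grip_force: 0.0
```

```bash
python3 g.py .636 .1215 .296 1.761
python3 - <<'E'
from h import *
np.set_printoptions(precision=4,suppress=True)
i=bot.camera_info("wrist");W=bot.camera("wrist");cv2.imwrite("pics/w.png",W)
R=np.array(i["R"]);f=192/np.tan(np.radians(i["fovy"])/2)
def pr(X): c=R@np.array(X)+i["t"]; return c[:2]/c[2]*f+[i["cx"],i["cy"]]
print("expect top",pr([.636,.1215,.154]),"bottom",pr([.636,.1215,.128]),"cam",-R.T@np.array(i["t"]))
E
```

```text
shift [-0.0061  0.0026  0.3058] turn [-0.     -0.0012  0.0001]
{'time_s': 5.65, 'qpos': [0.1879, 0.5603, 0.3604, 1.3745, -0.0, -0.0024], 'ee_pos': [0.6351, 0.1208, 0.3572], 'contact_force': [-0.544, -0.0771, 0.3429], 'width': 0.0856}
expect top [253.9993 230.0551] bottom [254.1898 214.9143] cam [0.5645 0.1087 0.327 ]
```

View pics/w.png

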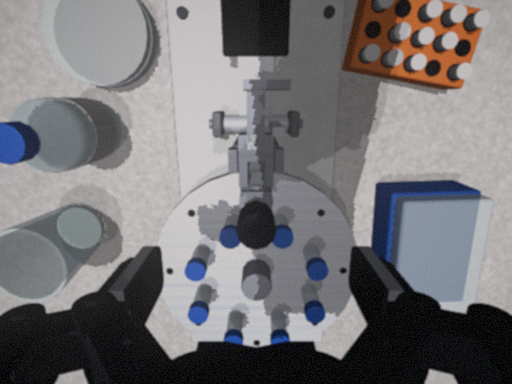

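The knob top is at about (256,229), and I expected (254,230), so the position is good to about 1 mm. I'll descend and grip.

{"api": "arm_command", "payload": {
  "moves": [-0.005,0.005,0.1,0,0,0,-1,-0.005,0.005,0.2,0,0,0,-1,-0.005,0.005,0.27,0,0,0,-1,-0.005,0.005,0.315,0,0,0,-1,-0.005,0.005,0.315,0,0,0,-1]
}}

```text
time_s: 6.2
ee_pos: [0.6356, 0.1219, 0.2953]
tool_rot: [[-0.982, -0.189, -0.002], [-0.189, 0.982, -0.0], [0.002, 0.0, -1.0]]
contact_force: [-0.3, -0.7, 0.5]
width: 0.0855
grip_force: 0.0
```

{"api": "arm_command", "payload": {
  "moves": [0,0,0,0,0,0,1,0,0,0,0,0,0,1,0,0,0,0,0,0,1,0,0,0,0,0,0,1,0,0,0,0,0,0,1,0,0,0,0,0,0,1,0,0,0,0,0,0,1]
}}

```text
time_s: 6.9
ee_pos: [0.6371, 0.1215, 0.2966]
tool_rot: [[-0.982, -0.189, 0.002], [-0.189, 0.982, -0.001], [-0.001, -0.002, -1.0]]
contact_force: [-0.3, -4.1, 5.6]
width: 0.0225
grip_force: 58.7
```

{"api": "arm_command", "payload": {
  "moves": [0,0,-0.02,0,0,0,1,0,0,-0.04,0,0,0,1,0,0,-0.06,0,0,0,1,0,0,-0.08,0,0,0,1,0,0,-0.08,0,0,0,1]
}}

```text
time_s: 7.4
ee_pos: [0.6376, 0.1216, 0.3085]
tool_rot: [[-0.982, -0.189, -0.002], [-0.189, 0.982, -0.002], [0.002, -0.002, -1.0]]
contact_force: [7.0, -3.5, -12.1]
width: 0.0225
grip_force: 59.2
```

{"api": "arm_command", "payload": {
  "moves": [0,0,-0.02,0,0,0,1,0,0,-0.04,0,0,0,1,0,0,-0.04,0,0,0,1]
}}

```text
time_s: 7.7
ee_pos: [0.6377, 0.1216, 0.3159]
tool_rot: [[-0.982, -0.189, -0.002], [-0.189, 0.982, -0.002], [0.003, -0.001, -1.0]]
contact_force: [8.0, -2.4, -14.6]
width: 0.0222
grip_force: 59.3
```

{"api": "arm_command", "payload": {
  "moves": [0,0,-0.01,0,0,0,1,0,0,-0.01,0,0,0,1]
}}

```text
time_s: 7.9
ee_pos: [0.6378, 0.1216, 0.3167]
tool_rot: [[-0.982, -0.189, -0.003], [-0.189, 0.982, -0.002], [0.003, -0.001, -1.0]]
contact_force: [8.8, -2.8, -15.9]
width: 0.0225
grip_force: 61.2
```

{"api": "arm_command", "payload": {
  "moves": [0,0,-0.008,0,0,0,1,0,0,-0.008,0,0,0,1]
}}

```text
time_s: 8.1
ee_pos: [0.6379, 0.1217, 0.3168]
tool_rot: [[-0.982, -0.189, -0.004], [-0.189, 0.982, -0.002], [0.005, -0.001, -1.0]]
contact_force: [10.6, -2.4, -21.9]
width: 0.0221
grip_force: 60.7
```

```bash
python3 g.py .636 .1215 .316 1.761
python3 - <<'E'
from h import *
S=bot.camera("scene");W=bot.camera("wrist")
cv2.imwrite("pics/c.png",np.hstack([cv2.resize(S[140:260,220:340],(400,400)),cv2.resize(W,(400,400))]))
E
```

```text
shift [0.0096 0.0008 0.004 ] turn [-0.0005 -0.0015 -0.0002]
{'time_s': 8.1, 'qpos': [0.1888, 0.5863, 0.2987, 1.2879, -0.0015, -0.0009], 'ee_pos': [0.6379, 0.1217, 0.3168], 'contact_force': [10.6433, -2.4164, -21.9138], 'width': 0.0221}
```

View pics/c.png

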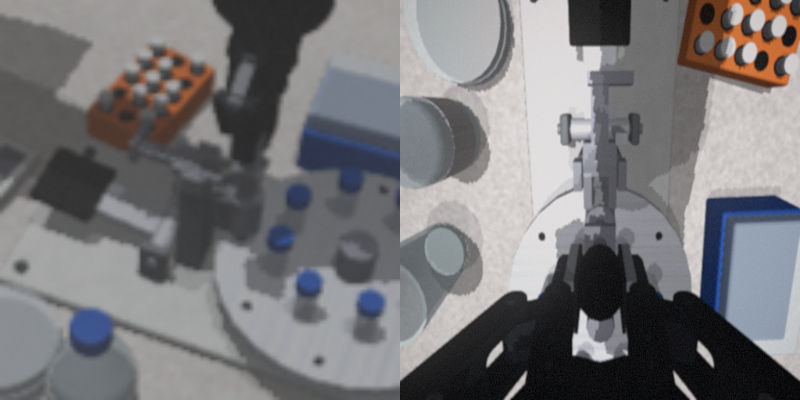

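The knob is held between the pads, and the force jumped to 22 N with almost no further rise. The plunger is therefore at its upper stop, 20 mm up, with the latch out, so I'll hand in.

```bash
python3 -c "
from bench import bot
print(bot.close_job())"
```

```text
the job is handed in; nothing more can be done
None
```

I pressed the pedal to its stop and let it come back up, leaving the latch out. I then pulled the plunger knob up 20 mm to its upper stop and handed the job in at about 8 s with the knob still gripped there; the pictures show no other item on the bench moved.

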